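# Clamp up a printing block: butt the halves, four clicks on the ratchet lever, hold

### The arm

A 7-joint arm with a two-finger parallel gripper is mounted at the origin on the work surface. World frame = base frame: x ahead of the robot, y to its left, z up, the work surface at z = 0. Lengths are in mm, angles in rad, forces in N, time in s.
With the tool pointing down it reaches from about 400 to 925 mm from the base axis. Payload 4.1 kg.
Tool frame: the origin (TCP) lies at the very end of the fingers, on their centre line; the grasp point (between the pads) lies 19 mm behind it; z points along the fingers, y is the line along which they close (so a half turn about z gives the same grasp; the last joint's range is limited). The gripper opens to 85 mm and grips with 20 to 120 N. Pads are 22 mm wide; open, the fingers measure 114 mm over their backs; the gripper's body (76 mm by 85 mm) begins 54 mm behind the grasp point. The pads swing forward as they close: fully open they stand 13 mm farther back than shut.
Start: joints at [-1.429, 0.398, 0.045, 1.537, -0.019, 1.207, -0.051], TCP at [154.988, 631.286, 231.347] pointing down, gripper open.
Joint ranges: [-2.82, 2.82], [-0.49, 2.23], [-1.37, 1.46], [0, 2.46], [-1.36, 4.5], [0.23, 2], [-2.94, 2.94]. Speed limits (rad/s): [2.57, 2.57, 3.14, 3.14, 3.14, 3.14, 3.14].

### API

Orientations are given as a unit quaternion [w, x, y, z].
In Python, from rig import ctrl gives the robot as it stands.
- The arm moves only by the tool step_arm, never from a script. Its argument "moves" is a list of rows, each an object with "dp": the shift along the tool's x, y, z in m, a list of three; "yaw": the turn about the tool's z in degrees; "hand": the opening, from 0 (shut) to 1 (fully open). In form: [{"dp": [dx, dy, dz], "yaw": yaw, "hand": hand}, ...]. A call has 1 to 8 rows; each row shifts and turns the commanded pose from where the row before left it, along the tool's axes as they then stand; what a row does not reach is not made up. A row lasts 1/12 s, in which the tool goes at most 41.7 mm and 7.16 degrees, less where a joint would pass 70% of its speed; a pose out of reach is approached as far as the arm can. A call is refused whole if a number of a shift passes 0.0417 or a number of a turn 7.16, either way. A call with a gripper value outside its range is refused whole. The fingers move at their own pace and stop on an object; "force" is the grip in N (left out, the last holds). Time passes only in rows, so rows that do not move let the fingers close. It gives the time, the measured TCP pose, the force, the opening and the grip force at its end, in the units of the state.
- ctrl.get_obs(): the state, without advancing time (a new reading comes with each control period).
- ctrl.read_camera(name): name is "side" or "top"; returns the picture (400x640x3 uint8, red, green, blue); there is no depth.
- ctrl.camera_info(name): a dict with "K" (3x3 intrinsics, pixels), "k1" (the pictures are not rectified: a ray, as slopes to the right and down, at radius r is drawn at 1 + k1 r^2 times it, then the intrinsics apply), "xyz" and "attitude" of the camera in the world. Camera axes: x right, y down, z forward; pixel columns grow to the right and rows downward; lengths in mm; the calibration is good to about 2 mm. A picture is of the moment at which its call begins. camera_info takes no time and is no camera call.
- ctrl.sign_off(): hands the job in; it is judged then, once.
The state is a dict: "t": time; "joint_pos": joint angles; "qvel": joint speeds; "joint_torque": joint torques, N m; "tool_pos": TCP position; "tcp_rot": TCP orientation; "wrist_force": force on the tool from outside, world axes, zero at the start; "ft_torque": the same for the moment, N m; "width": finger opening in mm; "grasp_force": force on a finger pad.
Only numpy, scipy, OpenCV 4.12 (cv2) and the standard library are available. Lean on these libraries where they do the work, as an engineer would, in place of code of your own. Each camera call takes 0.05 s, during which the arm holds its last target. There are 200 camera calls.

### The job

Clamp up the printing block: pick up the loose half lying in front of the ratchet clamp, set it flat between the other half and the clamp's pad, and butt it flush against the other half with their ends in line, all before the lever is clicked. Then swing the lever away from the blocks by exactly four clicks (the ratchet will not let it back, so not five), and finish while still holding the lever there with the fingers pressing on it, as one does until the glue grabs. Leave the other things on the bench alone.

Things in the scene. Friction and masses are not known exactly. Their poses are not given: they have to be found in the camera images.
- clamp: plywood gluing board, 12 mm thick (x -190 to +100, y -190 to +190 mm), fixed, with an aluminium bar clamp lying flat on it. Origin on the bench under the throat, z up, the robot on its -x side (yaw varies). In this frame (mm): steel bar along y at x 70 to 77, top z 34; fixed arm's rubber face looks to -y at y 100; sliding arm y -94 to -21, x -29 to 53, top z 34, lever hub to z 54.
- loose_mid (a point): the loose half of the printing block: ply faced with dark lino, 60 mm (its x) by 50 mm (its y) by 24 mm high, about 60 g; starts flat on the board in front of the throat, turned somewhat. Point at its centre, 12 mm above its underside. Its 60 mm edges are the joint edges.
- mate_mid (a point): the other half, same size, loose, already lying in the throat with its back against the fixed arm's face. Point at its centre, axes as the clamp's. The loose half belongs on its -y side: centres 50 mm apart in y, level in x.
- mate_home (a point): point fixed to the board where the centre of the other half belongs (clamp frame x 0, y 75, z 24 mm), axes as the clamp's
- pad: the clamp's sprung rubber-faced pad on the sliding arm, 34 mm wide (x), z 15 to 33 mm; looks to +y. Origin on the throat's centre line, 7 mm in front (+y) of its face. With the lever at rest its face is at y -7 mm in the clamp frame, so the throat is 107 mm wide for two halves of 50 mm. It moves to +y as the lever closes, about 11 mm per rad; spring 3 N/mm.
- lever_pivot (a point): the lever's vertical pivot axis (clamp frame x 0, y -46 mm), fixed, 44 mm above the bench, axes as the clamp's
- lever (a joint): ratchet lever angle, rad. At rest (0 to 0.15, free play) it points to the clamp's -x; it closes counter-clockwise from above, grip going to -y. The push at the grip climbs from about 3 to 4.5 N (first click) or 5 to 7 N (fourth) up each tooth; at 0.19, 0.44, 0.69, 0.94, 1.19... the pawl drops (click), the push falls away and the lever seats at 0.25, 0.50, 0.75, 1.00, 1.25...; it cannot go back past a seat.
- lever_grip (a point): middle of the lever's black grip, 85 mm from the pivot, 44 mm above the bench; grip 52 mm long, 18 mm wide, 16 mm high (z 36 to 52 mm), ending 25 mm farther out. x axis along the lever to the pivot.
- offcut: a narrow ply offcut, 30 x 50 x 24 mm, on the gluing board; a bystander
- gouge: a lino gouge with a wooden handle, 107 mm long, lying on the gluing board; a bystander; origin under it
- tape: a roll of masking tape, 96 mm across, 25 mm high; a bystander
- mug: a black mug, 95 mm high; a bystander
- ink: a closed jar, 75 mm high; a bystander
- brayer: a rubber ink roller with a wooden handle; a bystander
- ruler: a steel rule 300 x 28 x 4 mm; a bystander
Mind the look-alikes: they are no part of the job. What is shaped like the part that bears mate_mid but red is not meant. What is shaped like the part that bears loose_mid but blue is not meant.

How it is judged:
By the outcome, as a careful person would: the job done as asked, in the order asked, and still so for the second after the job is handed in, while the arm keeps its last pose, push and grip.
It also fails if it takes over 67 s, if anything falls off the work surface, if the arm or the gripper's body presses on something with over 40 N, if the wrist force passes 120 N, or if a joint passes its speed limit or range.

## Working session

There is one attempt and no reset: what is moved stays moved. The work goes in short steps, Python scripts to look and compute and a tool call to move; the robot and the scene stay as the last step left them, time stands still between calls to the robot, and variables do not carry over. Pictures are saved under pics/ and viewed, at most 10 in all, crops included, and the job is handed in when it is done.

Besides the shell and the picture viewer there is one more tool, called after "Request:" as a command line: name --argument value ..., lists and objects as JSON in quotes. step_arm: Moves the arm, as the interface text tells. Its arguments: {"type":"object","properties":{"moves":{"type":"array"},"force":{"type":"number"}},"required":["moves"]}

```bash
ls; mkdir -p pics; python3 - <<'E'
from rig import ctrl
import cv2
for n in("top","side"):
    im=ctrl.read_camera(n); cv2.imwrite(f"pics/{n}0.png",im[:,:,::-1]); print(n,ctrl.camera_info(n))
print(ctrl.get_obs())
E
```

```text
pics
top {'K': array([[505.85635456,   0.        , 317.88839743],
       [  0.        , 505.85635456, 195.25302032],
       [  0.        ,   0.        ,   1.        ]]), 'k1': -0.05778454120491512, 'xyz': array([ 351.6475391 ,    3.73857956, 1540.20950456]), 'attitude': array([-0.0210954 ,  0.7164676 , -0.69637692,  0.0358937 ])}
side {'K': array([[385.15451561,   0.        , 320.38571512],
       [  0.        , 385.15451561, 196.05726536],
       [  0.        ,   0.        ,   1.        ]]), 'k1': -0.08606682989834583, 'xyz': array([ 359.4129758 , -869.38015922,  919.26890725]), 'attitude': array([-0.3776277 ,  0.92460814, -0.04324621,  0.0250373 ])}
{'t': 0.1, 'joint_pos': array([-1.42902114,  0.39912922,  0.0450377 ,  1.53773465, -0.01868977,
        1.20692878, -0.05069962]), 'qvel': array([-8.87452857e-04, -2.48252485e-03,  6.13925533e-04, -3.63745587e-03,
        3.04463914e-04, -9.57883466e-05,  2.92246705e-04]), 'joint_torque': array([ 3.58089768e-03, -4.76262045e+01,  1.37005292e+00, -2.54950601e+01,
        1.20375812e-02,  5.02652038e-03,  1.76066163e-05]), 'tool_pos': array([154.83995756, 630.70176973, 230.36877455]), 'tcp_rot': array([-4.02935135e-05,  1.20039810e-01,  9.92768680e-01, -8.88464931e-04]), 'wrist_force': array([ 0.24268041,  0.40970372, -0.02411219]), 'ft_torque': array([ 0.04122119, -0.02990984,  0.04095871]), 'grasp_force': 0.0, 'width': 85.44748716712323}
```

View pics/top0.png

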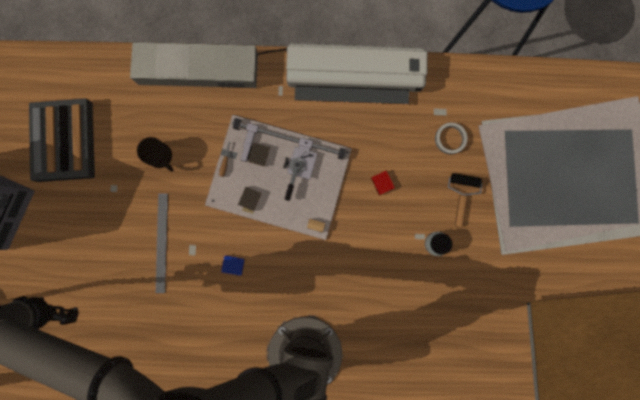

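View pics/side0.png

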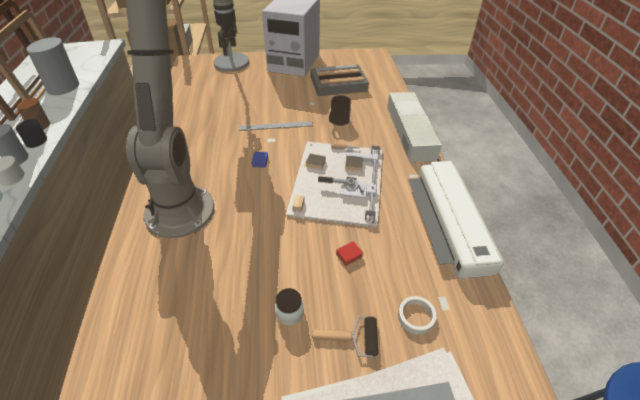

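The top view shows the board with corners near (235,116), (352,148), (328,240) and (207,205). There are four block-like things:
- Dark block at (250,198), in front of the throat: the loose half.
- Dark block at (258,153), in the throat against the fixed arm: the mate.
- Red block (383,182) and blue block (233,265), both off the board: look-alikes.

The lever grip is at about (290,190). I'll check with an enlarged crop.

```bash
cat > h.py <<'E'
import numpy as np, cv2
from rig import ctrl
from scipy.spatial.transform import Rotation as R
def cam(n):
    c=ctrl.camera_info(n); a=c['attitude']; return c['K'],c['k1'],c['xyz'],R.from_quat([a[1],a[2],a[3],a[0]]).as_matrix()
def ray(n,uv):
    K,k,o,Q=cam(n); uv=np.atleast_2d(np.array(uv,float))
    s=cv2.undistortPoints(uv.reshape(-1,1,2),K,np.array([k,0,0,0,0.])).reshape(-1,2)
    return o,np.c_[s,np.ones(len(s))]@Q.T
def onz(n,uv,z):
    o,d=ray(n,uv); return (o+d*((z-o[2])/d[:,2])[:,None])[:,:2]
def proj(n,P):
    K,k,o,Q=cam(n); r,_=cv2.Rodrigues(Q.T)
    return cv2.projectPoints(np.atleast_2d(P).astype(float),r,-Q.T@o,K,np.array([k,0,0,0,0.]))[0].reshape(-1,2)
def avg(n,m):  # mean of m pictures
    return np.mean([ctrl.read_camera(n).astype(np.float32) for _ in range(m)],0).astype(np.uint8)
E
python3 - <<'E'
from h import *
t=cv2.imread("pics/top0.png"); s=cv2.imread("pics/side0.png")
a=cv2.resize(t[108:248,200:360],None,fx=5,fy=5,interpolation=cv2.INTER_CUBIC)[:600]
a=cv2.resize(t[108:248,200:360],(686,600),interpolation=cv2.INTER_CUBIC)
cv2.imwrite("pics/c1.png",a)
b=cv2.resize(s[135:230,280:395],(720,595),interpolation=cv2.INTER_CUBIC)
cv2.imwrite("pics/c2.png",b)
E
```

```text
(no output)
```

View pics/c1.png

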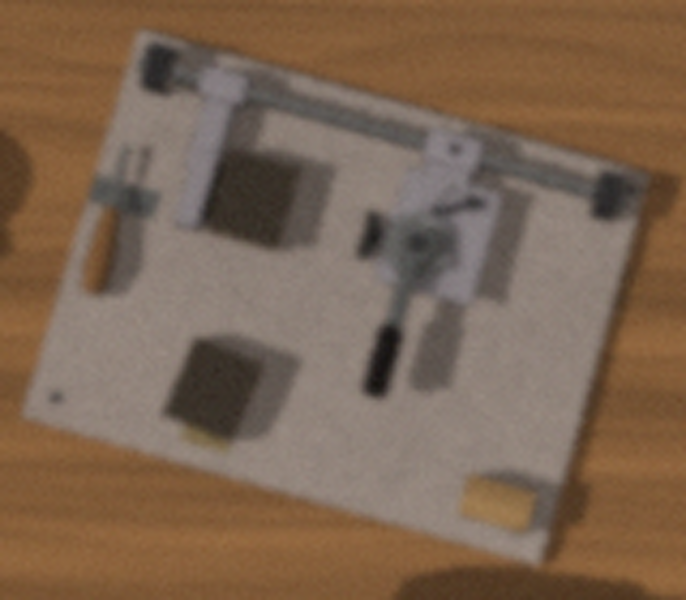

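View pics/c2.png

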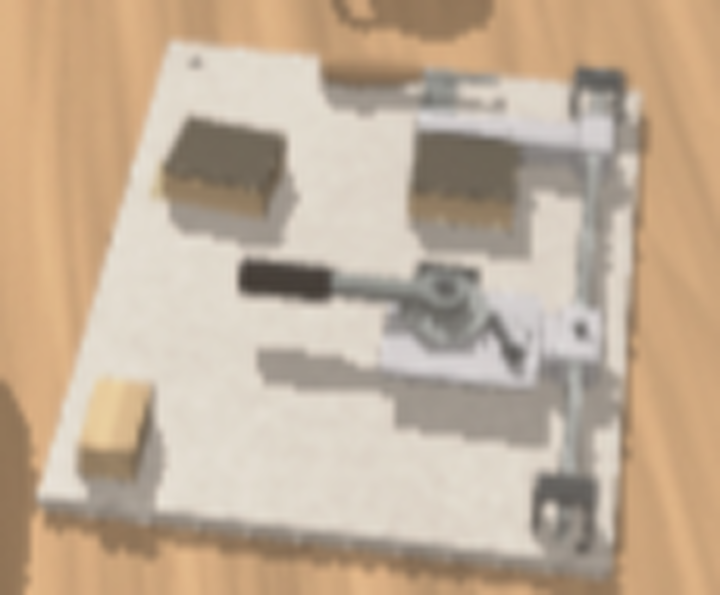

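The crops confirm it. The loose half is the dark lino block at top-crop (213,390), lying turned and in front. The mate at (252,200) touches the fixed arm. The grip is at (382,360), and the pad at (370,235). The offcut is at (498,502) and the gouge at (100,240).

```bash
python3 - <<'E'
from h import *
from scipy.optimize import least_squares
cr=np.array([(140,31),(650,174),(546,563),(25,413)])
ct=cr*[160/686,140/600]+[200,108]
cs=np.array([(640,92),(612,572),(40,497),(170,42)])*[115/720,95/595]+[280,135]
# subpixel-ish : board mask edges
bl=np.array([(100,190),(100,-190),(-190,-190),(-190,190)])
zs=np.array([12,12,12,12])
for n,uv in(("top",ct),("side",cs)):
    W=onz(n,uv-0.5*0,12)
    f=lambda p:((bl@np.array([[np.cos(p[2]),np.sin(p[2])],[-np.sin(p[2]),np.cos(p[2])]])+p[:2])-W).ravel()
    r=least_squares(f,[500,0,0]); print(n,r.x,"res",r.fun.round(1)); 
    p=r.x; Rz=np.array([[np.cos(p[2]),-np.sin(p[2])],[np.sin(p[2]),np.cos(p[2])]])
    im=cv2.imread(f"pics/{n}0.png")
    g=im.max(2); h=cv2.resize(im,None,fx=4,fy=4,interpolation=cv2.INTER_CUBIC)
    for name,P in(("loose",None),("mate",(0,75,36)),("grip",(-85,-46,52))):
        if P is None: uvc=(np.array([(213,390)])*[160/686,140/600]+[200,108])[0] if n=="top" else np.array([222,150])*[115/720,95/595]+[280,135]
        else: uvc=proj(n,[*(Rz@P[:2]+p[:2]),P[2]])[0]
        x,y=(uvc*4).astype(int)
        hs=h[y-70:y+70,x-70:x+70]
        mx=hs.max(2).astype(int)
        th={"top":{"loose":85,"mate":85,"grip":50},"side":{"loose":125,"mate":125,"grip":90}}[n][name]
        m=(mx<th).astype(np.uint8); m=cv2.morphologyEx(m,cv2.MORPH_OPEN,np.ones((13,13)))
        c=cv2.findContours(m,0,2)[0]
        if not c: print(n,name,"none",mx[70,70],mx.min());continue
        c=min(c,key=lambda c:-cv2.pointPolygonTest(c,(70,70),True))
        z=P[2] if P else 36
        pix=(c.reshape(-1,2)+[x-70,y-70]+.5)/4-.5
        w=onz(n,pix,z).astype(np.float32)
        rect=cv2.minAreaRect(w)
        print(n,name,mx[70,70],"expect uv",uvc.round(1),"rect",np.round(rect[0],1),np.round(rect[1],1),round(rect[2],1),"clamp",(Rz.T@(np.array(rect[0])-p[:2])).round(1),"yaw rel",round(rect[2]-np.degrees(p[2]),1))
E
```

```text
top [ 5.72931245e+02  8.11250845e+01 -2.45956643e-01] res [ 2.  -0.7  1.8 -1.7 -0.7  1.8 -3.1  0.5]
top loose 59 expect uv [249.7 199. ] rect [458.9 175.6] [52.9 61.5] 68.3 clamp [-133.6   63.9] yaw rel 82.4
top mate 57 expect uv [259.  154.4] rect [595.5 155.8] [61.6 64.4] 74.8 clamp [ 3.7 77.9] yaw rel 88.9
top grip 22 expect uv [289.8 192.1] rect [481.   59.7] [12.1 36.3] 75.5 clamp [-84.  -43.1] yaw rel 89.6
side [ 5.74237072e+02  8.02852962e+01 -2.50937313e-01] res [ 1.8 -0.2  1.   0.8 -2.  -1.1 -0.7  0.6]
side loose 113 expect uv [315.5 158.9] rect [460.  173.7] [49.4 61.8] 72.6 clamp [-133.9   62.1] yaw rel 87.0
side mate 111 expect uv [354.1 161.4] rect [593.1 154.1] [55.4 56.4] 76.7 clamp [-0.1 76.2] yaw rel 91.1
side grip 77 expect uv [325.5 178.4] rect [478.6  52.7] [20.  44.6] 77.6 clamp [-85.8 -50.5] yaw rel 92.0
```

Request:
step_arm --moves '[{"dp": [-0.029, -0.026, 0], "yaw": 7, "hand": 1}, {"dp": [-0.025, -0.03, 0], "yaw": 0, "hand": 1}, {"dp": [-0.025, -0.03, 0], "yaw": 7, "hand": 1}, {"dp": [-0.022, -0.032, 0], "yaw": 0, "hand": 1}, {"dp": [-0.022, -0.032, 0], "yaw": 7, "hand": 1}, {"dp": [0, 0, 0], "yaw": 7, "hand": 1}, {"dp": [0, 0, 0], "yaw": 7, "hand": 1}, {"dp": [0, 0, 0], "yaw": 0, "hand": 1}]'

```text
t: 0.77
tool_pos: [211.5, 447.2, 231.2]
tcp_rot: [-0.0, 0.414, 0.91, -0.0]
wrist_force: [-0.7, 0.7, -0.6]
width: 85.3
grasp_force: 0.0
```

```bash
python3 - <<'E'
from h import *
ims={n:avg(n,6) for n in("top","side")}
np.savez("ims.npz",**ims)
for n in ims: cv2.imwrite(f"pics/{n}1.png",ims[n][:,:,::-1])
p=np.array([573.5,80.7,-.2485]); Rz=np.array([[np.cos(p[2]),-np.sin(p[2])],[np.sin(p[2]),np.cos(p[2])]])
# metric rectification of plane z=36 in clamp frame, 0.5mm/px ; x to right, y up
S=2
xs=np.arange(-200,110,1/S); ys=np.arange(200,-200,-1/S)
X,Y=np.meshgrid(xs,ys)
P=np.stack([X.ravel(),Y.ravel()],1)@Rz.T+p[:2]
out=[]
for n in ims:
    uv=proj(n,np.c_[P,np.full(len(P),36.)]).astype(np.float32).reshape(*X.shape,2)
    out.append(cv2.remap(ims[n],uv[...,0],uv[...,1],cv2.INTER_CUBIC))
o=np.hstack([a[20:620,:400] for a in out])
o=np.hstack([cv2.resize(a[40:540],(390,315)) for a in out])
big=np.hstack([out[0][120:420,:480],]) 
cv2.imwrite("pics/rect.png",np.vstack([np.hstack([out[0][140:400,0:400],out[1][140:400,0:400]]),np.hstack([out[0][140:400,220:620],out[1][140:400,220:620]])])[:,:,::-1])
print(ctrl.get_obs()['tool_pos'],ctrl.get_obs()['t'])
E
```

```text
[211.49978388 448.19957527 231.2511589 ] 1.3667
```

View pics/rect.png

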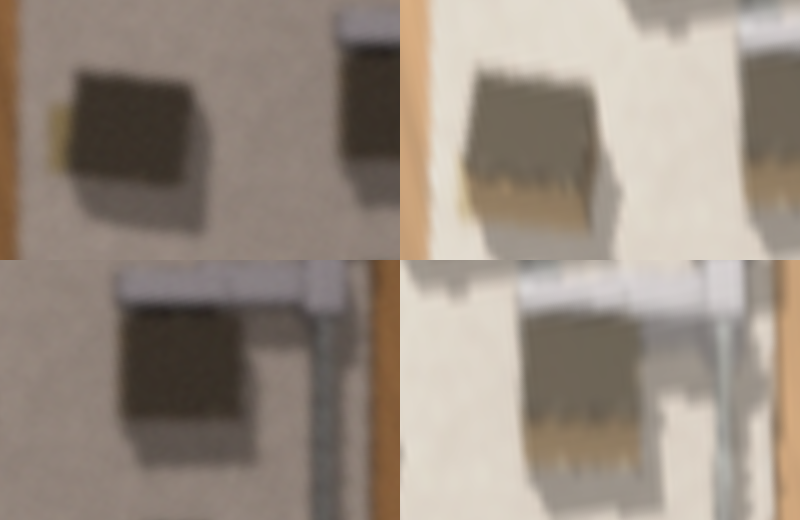

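Request:
step_arm --moves '[{"dp": [-0.04, 0.001, 0], "yaw": 0, "hand": 1}, {"dp": [-0.04, 0.001, 0], "yaw": 0, "hand": 1}, {"dp": [-0.04, 0.001, 0], "yaw": 0, "hand": 1}, {"dp": [-0.04, 0.001, 0], "yaw": 0, "hand": 1}, {"dp": [-0.04, 0.001, 0], "yaw": 0, "hand": 1}, {"dp": [-0.04, 0.001, 0], "yaw": 0, "hand": 1}, {"dp": [-0.04, 0.001, 0], "yaw": 0, "hand": 1}, {"dp": [-0.04, 0.001, 0], "yaw": 0, "hand": 1}]'

```text
t: 2.03
tool_pos: [429.4, 211.1, 231.7]
tcp_rot: [0.0, 0.413, 0.911, 0.001]
wrist_force: [0.4, 0.9, -0.8]
width: 85.5
grasp_force: 0.0
```

Request:
step_arm --moves '[{"dp": [-0.04, 0, 0], "yaw": 0, "hand": 1}, {"dp": [0, 0, 0.015], "yaw": 7, "hand": 1}, {"dp": [0, 0, 0.015], "yaw": 7, "hand": 1}, {"dp": [0, 0, 0.015], "yaw": 7, "hand": 1}, {"dp": [0, 0, 0.015], "yaw": 7, "hand": 1}, {"dp": [0, 0, 0.015], "yaw": 7, "hand": 1}, {"dp": [0, 0, 0.015], "yaw": 7, "hand": 1}, {"dp": [0, 0, 0.015], "yaw": 7, "hand": 1}]'

```text
t: 2.7
tool_pos: [454.8, 182.7, 125.7]
tcp_rot: [-0.0, 0.755, 0.655, 0.0]
wrist_force: [0.4, 0.1, 0.2]
width: 85.2
grasp_force: 0.0
```

Request:
step_arm --moves '[{"dp": [0, 0, 0], "yaw": 6.5, "hand": 1}, {"dp": [0, 0, 0], "yaw": 6.5, "hand": 1}, {"dp": [0, 0, 0], "yaw": 0, "hand": 1}, {"dp": [0, 0, 0], "yaw": 0, "hand": 1}]'

```text
t: 3.03
tool_pos: [454.8, 182.7, 126.4]
tcp_rot: [0.0, 0.822, 0.569, 0.0]
wrist_force: [0.4, 0.5, -0.4]
width: 85.5
grasp_force: 0.0
```

Request:
step_arm --moves '[{"dp": [-0.004, 0.006, 0.02], "yaw": 0, "hand": 1}, {"dp": [0, 0, 0.03], "yaw": 0, "hand": 1}, {"dp": [0, 0, 0.02], "yaw": 0, "hand": 1}, {"dp": [0, 0, 0], "yaw": 0, "hand": 1}]'

```text
t: 3.37
tool_pos: [456.0, 175.7, 53.3]
tcp_rot: [-0.0, 0.822, 0.569, -0.003]
wrist_force: [-0.0, -0.3, -0.3]
width: 85.2
grasp_force: 0.0
```

```bash
python3 - <<'E'
from h import *
a=[]
for n,(x,y,w,h) in(("top",(205,150,100,80)),("side",(275,100,100,80))):
    im=ctrl.read_camera(n); a.append(cv2.resize(im[y:y+h,x:x+w],(400,320),interpolation=cv2.INTER_CUBIC))
cv2.imwrite("pics/a2.png",np.hstack(a)[:,:,::-1]); print(ctrl.get_obs()['tool_pos'])
E
```

```text
[458.87643103 176.5700594   56.43774468]
```

View pics/a2.png

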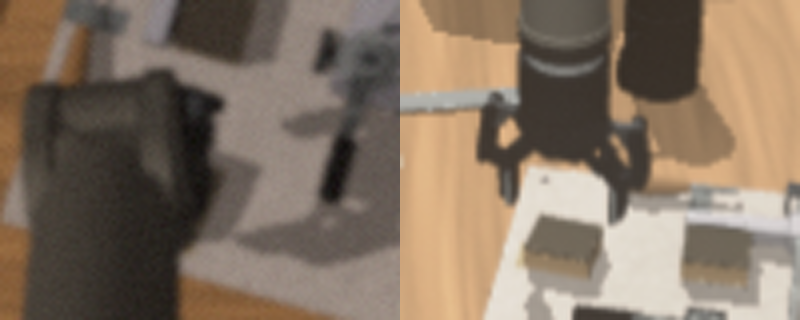

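The side view shows the fingertips at (508,200) and (618,215), straddling the block centred at (563,245). Next I descend and grip.

Request:
step_arm --moves '[{"dp": [0, 0, 0.02], "yaw": 0, "hand": 1}, {"dp": [0, 0, 0.015], "yaw": 0, "hand": 1}, {"dp": [0, 0, 0.01], "yaw": 0, "hand": 1}, {"dp": [0, 0, 0], "yaw": 0, "hand": 1}, {"dp": [0, 0, 0], "yaw": 0, "hand": 0.5}, {"dp": [0, 0, 0], "yaw": 0, "hand": 0.5}, {"dp": [0, 0, 0], "yaw": 0, "hand": 0.4}, {"dp": [0, 0, 0], "yaw": 0, "hand": 0.4}]' --force 35

```text
t: 4.13
tool_pos: [460.0, 177.2, 12.7]
tcp_rot: [-0.0, 0.823, 0.568, 0.001]
wrist_force: [-0.2, -0.8, 6.7]
width: 59.3
grasp_force: 38.6
```

Request:
step_arm --moves '[{"dp": [0, 0, -0.01], "yaw": 0, "hand": 0.4}, {"dp": [0, 0, -0.015], "yaw": 0, "hand": 0.4}, {"dp": [0, 0, -0.015], "yaw": -6.6, "hand": 0.4}, {"dp": [0, 0, -0.01], "yaw": 0, "hand": 0.4}, {"dp": [0, 0, 0], "yaw": 0, "hand": 0.4}]'

```text
t: 4.55
tool_pos: [460.6, 177.5, 63.7]
tcp_rot: [0.0, 0.79, 0.613, 0.003]
wrist_force: [0.4, 0.1, -0.8]
width: 59.7
grasp_force: 37.9
```

Request:
step_arm --moves '[{"dp": [-0.008, 0.02, 0], "yaw": 0, "hand": 0.4}, {"dp": [-0.009, 0.028, 0], "yaw": 0, "hand": 0.4}, {"dp": [-0.009, 0.028, 0], "yaw": 0, "hand": 0.4}, {"dp": [-0.009, 0.028, 0], "yaw": 0, "hand": 0.4}, {"dp": [-0.008, 0.02, 0], "yaw": 0, "hand": 0.4}, {"dp": [0, 0.01, 0], "yaw": 0, "hand": 0.4}, {"dp": [0, 0, 0], "yaw": 0, "hand": 0.4}, {"dp": [0, 0, 0], "yaw": 0, "hand": 0.4}]'

```text
t: 5.22
tool_pos: [577.2, 103.0, 60.6]
tcp_rot: [-0.001, 0.789, 0.614, -0.001]
wrist_force: [-0.0, 0.0, -1.1]
width: 59.4
grasp_force: 37.9
```

```bash
python3 - <<'E'
from h import *
im=avg("side",3); cv2.imwrite("pics/s3full.png",im[:,:,::-1])
x,y,w,h=300,90,110,82
cv2.imwrite("pics/s3.png",cv2.resize(im[y:y+h,x:x+w],(770,574),interpolation=cv2.INTER_CUBIC)[:,:,::-1]); o=ctrl.get_obs();print(o['tool_pos'],o['tcp_rot'],o['wrist_force'],o['width'],o['t'])
E
```

```text
[576.57081547 103.81934564  60.85474   ] [-9.67434024e-04  7.88498267e-01  6.15036025e-01 -4.85008095e-04] [ 0.53453311  0.28331504 -0.30912186] 59.36729892152781 5.3667
```

View pics/s3.png

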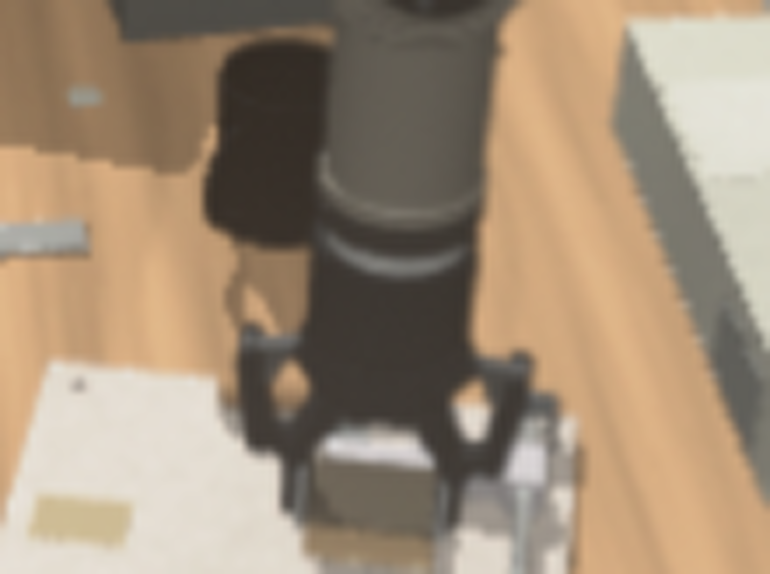

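The block is held level between the fingers, with its top face at crop (375,495) and its front top edge at row ~527. The yellow patch at (80,520) is just a mark on the board. I'll check the block's offset to the TCP.

```bash
python3 - <<'E'
from h import *
a=np.radians(-14.2); u=np.array([np.cos(a),np.sin(a)]); v=np.array([-u[1],u[0]])
tcp=np.array([576.6,103.8])
# held block: warm/bright step rows along front edge, columns of the crop 320..430
im=cv2.imread("pics/s3full.png").astype(int)
for c in (348,350,352,354,356,358,360):
    print(c,im[150:172,c].sum(1).tolist())
for nm,cr in(("front",(372,527)),("rear",(378,462))):
    w=onz("side",[(300+cr[0]/7-.43,90+cr[1]/7-.43)],84.2)[0]-tcp; print(nm,"x",w@u,"y",w@v)
print(onz("side",[(354,158),(354,159)],84.2))
# mate before
o=np.load("ims.npz")["side"].astype(int)
for c in (350,354,358): print(c,o[148:176,c].sum(1).tolist())
p=np.array([573.5,80.7])
for r in range(164,172): print(r,((onz("side",[(354,r)],36)[0]-p)@np.c_[u,v]).round(1))
E
```

```text
348 [239, 333, 504, 632, 588, 453, 319, 299, 299, 300, 303, 302, 299, 282, 261, 309, 360, 370, 380, 397, 423, 441]
350 [246, 376, 515, 603, 602, 491, 325, 299, 299, 301, 299, 301, 302, 302, 289, 320, 370, 371, 381, 420, 451, 443]
352 [261, 402, 519, 593, 629, 548, 351, 300, 299, 299, 300, 300, 301, 299, 297, 312, 348, 366, 376, 395, 401, 412]
354 [291, 422, 539, 631, 629, 548, 367, 302, 297, 299, 299, 300, 301, 301, 306, 311, 329, 365, 372, 382, 395, 423]
356 [221, 357, 532, 634, 634, 567, 408, 308, 298, 297, 297, 300, 300, 299, 300, 295, 318, 362, 370, 379, 396, 421]
358 [206, 326, 500, 613, 629, 596, 475, 320, 299, 298, 296, 298, 299, 300, 300, 293, 318, 360, 369, 378, 404, 437]
360 [178, 191, 239, 332, 466, 563, 497, 329, 296, 296, 297, 300, 299, 297, 298, 287, 290, 334, 363, 376, 412, 440]
front x 2.099948337667962 y -23.772209951911844
rear x 0.6913908093937768 y 24.791562833219075
[[582.74561094 114.82784171]
 [581.9028577  109.64556597]]
350 [430, 440, 408, 396, 506, 594, 614, 528, 335, 296, 297, 297, 300, 298, 299, 301, 310, 317, 333, 361, 372, 408, 438, 434, 435, 440, 454, 527]
354 [541, 612, 566, 471, 530, 618, 618, 554, 397, 294, 294, 296, 297, 298, 298, 298, 298, 300, 313, 341, 363, 375, 395, 423, 441, 443, 451, 534]
358 [534, 622, 612, 548, 524, 604, 621, 612, 513, 313, 292, 296, 297, 297, 298, 298, 298, 297, 315, 347, 361, 369, 393, 426, 442, 440, 438, 460]
164 [ 2.  60.9]
165 [ 2.5 55.5]
166 [ 2.9 50.2]
167 [ 3.4 44.9]
168 [ 3.8 39.7]
169 [ 4.3 34.4]
170 [ 4.7 29.2]
171 [ 5.2 24.1]
```

Request:
step_arm --moves '[{"dp": [-0.0016, 0.003, 0.01], "yaw": 0, "hand": 0.4}, {"dp": [0, 0, 0.012], "yaw": 0, "hand": 0.4}, {"dp": [0, 0, 0.012], "yaw": 0, "hand": 0.4}, {"dp": [0, 0, 0.008], "yaw": 0, "hand": 0.4}, {"dp": [0, 0, 0.004], "yaw": 0, "hand": 0.4}, {"dp": [0, 0, 0], "yaw": 0, "hand": 0.4}, {"dp": [0, 0, 0], "yaw": 0, "hand": 0.4}]'

```text
t: 5.95
tool_pos: [580.7, 99.7, 15.0]
tcp_rot: [-0.0, 0.789, 0.614, -0.0]
wrist_force: [-0.4, 1.0, 0.2]
width: 59.4
grasp_force: 37.9
```

```bash
python3 - <<'E'
from h import *
im=avg("side",4); cv2.imwrite("pics/s4full.png",im[:,:,::-1])
x,y,w,h=320,135,70,60
cv2.imwrite("pics/s4.png",cv2.resize(im[y:y+h,x:x+w],(700,600),interpolation=cv2.INTER_CUBIC)[:,:,::-1]); o=ctrl.get_obs();print(o['tool_pos'],o['tcp_rot'],o['wrist_force'],o['width'],o['t'])
E
```

```text
[581.15381019  99.88383494  15.75550783] [1.65693707e-04 7.89085471e-01 6.14283213e-01 4.75554866e-04] [-0.31354293  0.14929891 -0.43204421] 59.22963682726353 6.15
```

View pics/s4.png

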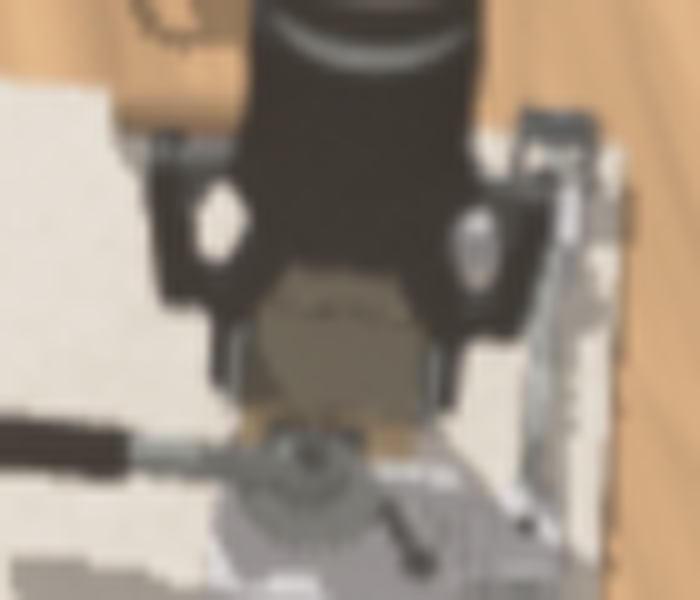

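The block hovers in the throat in front of the pad, at crop (335,360), with its front edge clear of the arm. I'll let it settle.

Request:
step_arm --moves '[{"dp": [0, 0, 0.001], "yaw": 0, "hand": 0.4}, {"dp": [0, 0, 0], "yaw": 0, "hand": 0.4}, {"dp": [0, 0, 0], "yaw": 0, "hand": 0.4}]'

```text
t: 6.4
tool_pos: [580.8, 100.0, 14.4]
tcp_rot: [-0.0, 0.789, 0.614, 0.0]
wrist_force: [0.2, 0.9, -0.7]
width: 59.4
grasp_force: 37.9
```

Request:
step_arm --moves '[{"dp": [0, 0, 0.001], "yaw": 0, "hand": 0.4}, {"dp": [0, 0, 0], "yaw": 0, "hand": 0.4}, {"dp": [0, 0, 0], "yaw": 0, "hand": 0.4}]'

```text
t: 6.65
tool_pos: [580.7, 99.9, 13.2]
tcp_rot: [-0.0, 0.789, 0.614, -0.0]
wrist_force: [0.7, -0.2, -1.1]
width: 59.3
grasp_force: 37.9
```

```bash
python3 - <<'E'
from h import *
ims=np.load("ims.npz")
p=np.array([573.5,80.7])
def edges(n,c,ang,vs):
    a=np.radians(ang);u=np.array([np.cos(a),np.sin(a)]);v=np.array([-u[1],u[0]])
    s=np.arange(-45,45.1,.5); V=np.arange(*vs,1.)
    P=c+s[None,:,None]*u+V[:,None,None]*v
    uv=proj(n,np.c_[P.reshape(-1,2),np.full(P.size//2,36.)]).astype(np.float32).reshape(len(V),len(s),2)
    g=cv2.remap(ims[n],uv[...,0],uv[...,1],cv2.INTER_LINEAR).astype(float).sum(2).mean(0)
    d=np.gradient(cv2.GaussianBlur(g[None],(0,0),3)[0]); 
    def pk(sign,lo,hi):
        m=(s>lo)&(s<hi); w=np.clip(sign*d,0,None)*m; k=np.argmax(w); m2=abs(s-s[k])<5; w=w*m2; return (w*s).sum()/w.sum()
    return round(pk(-1,-40,-20),2),round(pk(1,20,40),2)
Rz=lambda q:p+np.array([[.9694,.2453],[-.2453,.9694]])@q
for n in("top","side"):
    e=edges(n,np.array([460,177.2]),-20.8,(-15,15)); f=edges(n,Rz(np.array([0,75.])),-14.2,(-15,12))
    print(n,"loose",e,sum(e)/2,"mate",f,sum(f)/2)
E
```

```text
top loose (np.float64(-31.56), np.float64(37.15)) 2.795 mate (np.float64(-30.49), np.float64(34.47)) 1.9900000000000002
side loose (np.float64(-32.06), np.float64(32.71)) 0.3249999999999993 mate (np.float64(-29.5), np.float64(30.3)) 0.40000000000000036
```

```bash
python3 - <<'E'
from h import *
ims=dict(old=np.load("ims.npz")["side"],new=avg("side",4))
p=np.array([573.5,80.7]); A=np.array([[.9694,.2453],[-.2453,.9694]])
def prof(k,c,z,vs):
    s=np.arange(-42,42.1,1); V=np.arange(*vs,1.)
    Q=np.stack(np.broadcast_arrays(s[None,:],V[:,None]),-1)+c
    P=Q.reshape(-1,2)@A.T+p
    uv=proj("side",np.c_[P,np.full(len(P),z)]).astype(np.float32).reshape(len(V),len(s),2)
    g=cv2.remap(ims[k],uv[...,0],uv[...,1],cv2.INTER_LINEAR).astype(float).sum(2).mean(0)
    return g
for k,c,z in(("old",(0,75),36),("new",(2.3,20.6),37)):
  for vs in((-23,-17),(-18,-12)):
    g=prof(k,np.array(c),z,vs); print(k,vs,"L",g[4:24].astype(int).tolist(),"R",g[60:80].astype(int).tolist())
E
```

```text
old (-23, -17) L [627, 627, 626, 619, 612, 606, 575, 529, 484, 439, 399, 360, 321, 304, 299, 295, 290, 293, 296, 299] R [312, 314, 316, 316, 316, 315, 315, 314, 313, 312, 325, 341, 356, 372, 391, 408, 426, 436, 445, 454]
old (-18, -12) L [626, 626, 622, 617, 612, 601, 567, 531, 494, 450, 403, 357, 317, 310, 303, 297, 294, 295, 296, 297] R [302, 305, 308, 308, 308, 308, 309, 309, 310, 314, 328, 343, 357, 375, 394, 413, 430, 439, 448, 457]
new (-23, -17) L [444, 423, 400, 387, 373, 355, 333, 312, 287, 270, 263, 255, 248, 248, 251, 254, 257, 260, 263, 267] R [289, 290, 292, 294, 296, 296, 297, 296, 296, 293, 292, 292, 301, 311, 321, 330, 339, 349, 360, 373]
new (-18, -12) L [311, 302, 306, 315, 322, 320, 298, 276, 253, 246, 242, 236, 234, 237, 240, 242, 248, 254, 260, 265] R [298, 298, 298, 299, 299, 299, 299, 298, 299, 298, 298, 298, 299, 299, 301, 301, 302, 304, 301, 299]
```

Request:
step_arm --moves '[{"dp": [0, -0.0013, 0.0007], "yaw": 0, "hand": 0.4}, {"dp": [0, 0, 0], "yaw": 0, "hand": 0.4}, {"dp": [0.001, 0, 0], "yaw": 0, "hand": 0.4}, {"dp": [0.001, 0, 0], "yaw": 0, "hand": 0.4}, {"dp": [0.0005, 0, 0], "yaw": 0, "hand": 0.4}, {"dp": [0, 0, 0], "yaw": 0, "hand": 0.4}, {"dp": [0, 0, 0], "yaw": 0, "hand": 0.4}]'

```text
t: 7.43
tool_pos: [580.2, 102.5, 12.7]
tcp_rot: [0.0, 0.789, 0.614, 0.0]
wrist_force: [-0.5, -1.6, 2.5]
width: 59.2
grasp_force: 38.2
```

Request:
step_arm --moves '[{"dp": [0.0007, 0, 0], "yaw": 0, "hand": 0.4}, {"dp": [0, 0, 0], "yaw": 0, "hand": 0.4}, {"dp": [0, 0, 0], "yaw": 0, "hand": 0.4}]'

```text
t: 7.68
tool_pos: [580.3, 103.1, 12.8]
tcp_rot: [0.0, 0.789, 0.614, 0.0]
wrist_force: [-0.6, -1.3, 2.9]
width: 59.2
grasp_force: 38.3
```

Request:
step_arm --moves '[{"dp": [0.0007, 0, 0], "yaw": 0, "hand": 0.4}, {"dp": [0, 0, 0], "yaw": 0, "hand": 0.4}, {"dp": [0, 0, 0], "yaw": 0, "hand": 0.4}]'

```text
t: 7.93
tool_pos: [580.5, 103.8, 12.7]
tcp_rot: [0.0, 0.789, 0.614, 0.0]
wrist_force: [0.3, -2.2, 3.4]
width: 59.2
grasp_force: 38.4
```

Request:
step_arm --moves '[{"dp": [0.0007, 0, 0], "yaw": 0, "hand": 0.4}, {"dp": [0, 0, 0], "yaw": 0, "hand": 0.4}, {"dp": [0, 0, 0], "yaw": 0, "hand": 0.4}]'

```text
t: 8.18
tool_pos: [580.8, 104.6, 12.7]
tcp_rot: [0.0, 0.789, 0.614, 0.0]
wrist_force: [-0.2, -2.7, 4.5]
width: 59.6
grasp_force: 38.5
```

Request:
step_arm --moves '[{"dp": [0.0007, 0, 0], "yaw": 0, "hand": 0.4}, {"dp": [0, 0, 0], "yaw": 0, "hand": 0.4}, {"dp": [0, 0, 0], "yaw": 0, "hand": 0.4}]'

```text
t: 8.43
tool_pos: [580.9, 105.3, 12.7]
tcp_rot: [0.0, 0.789, 0.614, 0.0]
wrist_force: [-0.3, -2.2, 3.7]
width: 59.3
grasp_force: 38.5
```

Request:
step_arm --moves '[{"dp": [0.0007, 0, 0], "yaw": 0, "hand": 0.4}, {"dp": [0, 0, 0], "yaw": 0, "hand": 0.4}, {"dp": [0, 0, 0], "yaw": 0, "hand": 0.4}]'

```text
t: 8.68
tool_pos: [581.1, 106.0, 12.7]
tcp_rot: [0.0, 0.789, 0.614, 0.0]
wrist_force: [-1.3, -1.8, 5.7]
width: 59.2
grasp_force: 38.6
```

Request:
step_arm --moves '[{"dp": [0.0007, 0, -0.0002], "yaw": 0, "hand": 0.4}, {"dp": [0, 0, 0], "yaw": 0, "hand": 0.4}, {"dp": [0, 0, 0], "yaw": 0, "hand": 0.4}]'

```text
t: 8.93
tool_pos: [581.2, 106.6, 12.7]
tcp_rot: [0.0, 0.789, 0.614, 0.0]
wrist_force: [-0.1, -2.8, 3.2]
width: 59.3
grasp_force: 38.4
```

Request:
step_arm --moves '[{"dp": [0.0007, 0, -0.0002], "yaw": 0, "hand": 0.4}, {"dp": [0, 0, 0], "yaw": 0, "hand": 0.4}, {"dp": [0, 0, 0], "yaw": 0, "hand": 0.4}]'

```text
t: 9.18
tool_pos: [581.2, 106.6, 12.8]
tcp_rot: [0.0, 0.789, 0.614, -0.0]
wrist_force: [-0.6, -5.5, 1.4]
width: 59.5
grasp_force: 38.1
```

Request:
step_arm --moves '[{"dp": [0.0008, 0, 0], "yaw": 0, "hand": 0.4}, {"dp": [0, 0, 0], "yaw": 0, "hand": 0.4}, {"dp": [0, 0, 0], "yaw": 0, "hand": 0.4}]'

```text
t: 9.43
tool_pos: [581.1, 106.6, 12.8]
tcp_rot: [0.0, 0.789, 0.614, -0.001]
wrist_force: [-0.5, -6.6, 1.8]
width: 59.4
grasp_force: 38.2
```

Request:
step_arm --moves '[{"dp": [-0.0003, 0, 0], "yaw": 0, "hand": 0.75}, {"dp": [0, 0, 0], "yaw": 0, "hand": 0.85}, {"dp": [0, 0, 0], "yaw": 0, "hand": 0.85}, {"dp": [0, 0, -0.01], "yaw": 0, "hand": 0.85}, {"dp": [0, 0, -0.02], "yaw": 0, "hand": 0.85}, {"dp": [0, 0, -0.03], "yaw": 0, "hand": 0.85}, {"dp": [0, 0, -0.04], "yaw": 0, "hand": 0.85}, {"dp": [0, 0, -0.04], "yaw": 0, "hand": 0.85}]'

```text
t: 10.1
tool_pos: [580.6, 108.5, 154.5]
tcp_rot: [-0.001, 0.789, 0.615, -0.001]
wrist_force: [0.7, 0.5, 0.7]
width: 72.4
grasp_force: 0.0
```

Request:
step_arm --moves '[{"dp": [0, -0.04, 0], "yaw": 0, "hand": 0.5}, {"dp": [0, -0.04, 0], "yaw": 0, "hand": 0}, {"dp": [0, -0.04, 0], "yaw": 0, "hand": 0}, {"dp": [0, -0.04, 0], "yaw": 0, "hand": 0}, {"dp": [0, -0.03, 0], "yaw": 0, "hand": 0}, {"dp": [0, 0, 0], "yaw": 0, "hand": 0}]'

```text
t: 10.6
tool_pos: [390.7, 156.2, 152.6]
tcp_rot: [-0.003, 0.787, 0.617, -0.002]
wrist_force: [-0.6, -0.0, -0.1]
width: 0.6
grasp_force: 0.0
```

```bash
python3 - <<'E'
from h import *
ims={n:avg(n,6) for n in("top","side")}; np.savez("ims2.npz",**ims)
p=np.array([573.5,80.7]); A=np.array([[.9694,.2453],[-.2453,.9694]])
xs=np.arange(-50,50,.25); ys=np.arange(120,-30,-.25); X,Y=np.meshgrid(xs,ys)
P=np.stack([X.ravel(),Y.ravel()],1)@A.T+p; out=[]
for n in ims:
    uv=proj(n,np.c_[P,np.full(len(P),36.)]).astype(np.float32).reshape(*X.shape,2)
    out.append(cv2.remap(ims[n],uv[...,0],uv[...,1],cv2.INTER_CUBIC))
cv2.imwrite("pics/r5.png",np.hstack(out)[:,:,::-1])
o=ctrl.get_obs();print(o['tool_pos'],o['t'])
# left/right edges per y
for n,r in zip(ims,out):
    g=cv2.GaussianBlur(r.astype(float).sum(2),(0,0),4); d=np.gradient(g,axis=1)
    for y0 in range(5,100,8):
        k=(120-y0)*4; row=d[k-8:k+8].mean(0); L=xs[40:140][np.argmin(row[40:140])]; Rr=xs[280:380][np.argmax(row[280:380])]
        print(n,y0,L,Rr)
E
```

```text
[397.53191469 154.14826586 152.89199471] 11.2
top 5 -30.0 39.0
top 13 -31.25 38.0
top 21 -30.5 38.5
top 29 -30.75 36.25
top 37 -30.25 36.75
top 45 -31.0 38.0
top 53 -30.75 38.5
top 61 -30.25 39.25
top 69 -31.75 37.5
top 77 -31.0 35.5
top 85 -31.0 32.75
top 93 -30.25 30.75
side 5 -29.25 42.25
side 13 -29.5 41.75
side 21 -29.5 41.25
side 29 -29.0 40.75
side 37 -29.0 40.0
side 45 -29.25 41.25
side 53 -29.5 41.75
side 61 -29.25 30.5
side 69 -29.25 30.0
side 77 -29.5 29.75
side 85 -30.0 30.5
side 93 -30.5 31.0
```

View pics/r5.png

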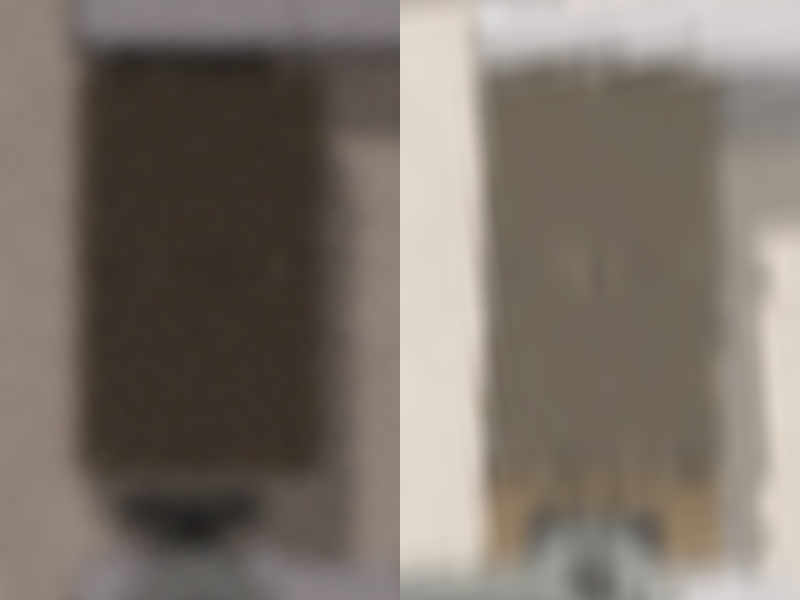

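The halves are flush and in line: the left edges agree to about 0.3 mm in both views and no gap shows. Now the lever.

Request:
step_arm --moves '[{"dp": [-0.01, 0.026, 0.01], "yaw": 0, "hand": 0}, {"dp": [-0.012, 0.026, 0.02], "yaw": 0, "hand": 0}, {"dp": [-0.011, 0.026, 0.02], "yaw": 0, "hand": 0}, {"dp": [-0.011, 0.026, 0.01], "yaw": 0, "hand": 0}, {"dp": [0, 0, 0], "yaw": 0, "hand": 0}, {"dp": [0, 0, 0], "yaw": 0, "hand": 0}, {"dp": [0, 0, 0], "yaw": 0, "hand": 0}]'

```text
t: 11.78
tool_pos: [486.8, 86.5, 92.9]
tcp_rot: [-0.0, 0.789, 0.614, -0.0]
wrist_force: [-0.5, 0.1, 0.3]
width: -0.1
grasp_force: 0.0
```

```bash
python3 - <<'E'
from h import *
o=ctrl.get_obs(); print(o['tool_pos'],o['tcp_rot'],o['joint_pos'],o['t'])
d=o['tool_pos'][:2]-[573.5,80.7]; print(d[0]*.9694-d[1]*.2453,d[0]*.2453+d[1]*.9694)
E
```

```text
[486.83760906  86.4977074   92.86364048] [-3.38406122e-04  7.89099684e-01  6.14264973e-01 -3.43474394e-04] [-0.78619902  0.34079699  0.62523902  2.05742656 -0.27034149  0.82357837
 -0.25034428] 11.7833
-85.43269940081417 -15.637986947996112
```

Request:
step_arm --moves '[{"dp": [0, 0, 0.02], "yaw": 0, "hand": 0}, {"dp": [0, 0, 0.02], "yaw": 0, "hand": 0}, {"dp": [0, 0, 0.014], "yaw": 0, "hand": 0}, {"dp": [0, 0, 0.005], "yaw": 0, "hand": 0}, {"dp": [0, 0, 0], "yaw": 0, "hand": 0}, {"dp": [-0.002, 0, 0], "yaw": 0, "hand": 0}, {"dp": [-0.002, 0, 0], "yaw": 0, "hand": 0}, {"dp": [0, 0, 0], "yaw": 0, "hand": 0}]'

```text
t: 12.45
tool_pos: [486.8, 82.2, 35.0]
tcp_rot: [0.0, 0.789, 0.614, 0.001]
wrist_force: [0.2, -0.6, 0.7]
width: 0.1
grasp_force: 0.0
```

Request:
step_arm --moves '[{"dp": [-0.002, 0, 0], "yaw": 0, "hand": 0}, {"dp": [-0.002, 0, 0], "yaw": 0, "hand": 0}, {"dp": [-0.002, 0, 0], "yaw": 0, "hand": 0}, {"dp": [-0.002, 0, 0], "yaw": 0, "hand": 0}, {"dp": [0, 0, 0], "yaw": 0, "hand": 0}, {"dp": [0, 0, 0], "yaw": 0, "hand": 0}]'

```text
t: 12.95
tool_pos: [484.5, 74.6, 34.1]
tcp_rot: [0.0, 0.789, 0.614, 0.0]
wrist_force: [0.2, 0.4, 1.3]
width: -0.1
grasp_force: 0.7
```

Request:
step_arm --moves '[{"dp": [0, 0, 0], "yaw": -2.5, "hand": 0}, {"dp": [-0.0021, -0.0005, 0], "yaw": -1.43, "hand": 0}, {"dp": [-0.0021, -0.0005, 0], "yaw": -1.43, "hand": 0}, {"dp": [-0.0021, -0.0005, 0], "yaw": -1.43, "hand": 0}, {"dp": [-0.0021, -0.0005, 0], "yaw": -1.43, "hand": 0}, {"dp": [0, 0, 0], "yaw": 0, "hand": 0}, {"dp": [0, 0, 0], "yaw": 0, "hand": 0}]'

```text
t: 13.53
tool_pos: [480.4, 65.4, 33.8]
tcp_rot: [0.0, 0.743, 0.669, -0.001]
wrist_force: [-0.5, -1.2, 0.0]
width: -0.1
grasp_force: 0.0
```

```bash
cat > lev.py <<'E'
from h import *
# lever angle from dark grip in the top/side pictures (z 52), my frame origin corrected
o=ctrl.get_obs(); d=o['tool_pos'][:2]-[573.5,80.7]
q=np.array([d[0]*.9694-d[1]*.2453,d[0]*.2453+d[1]*.9694])-[1,-44]
f=o['wrist_force']; ty=2*np.degrees(np.arctan2(o['tcp_rot'][2],o['tcp_rot'][1]))-90+14.2
print("t",o['t'],"tcp rel pivot",q.round(1),"tool rot",ty.round(1),"r",np.hypot(*q).round(1),"force",f.round(1))
th=np.radians(ty); L=np.array([-np.cos(th),-np.sin(th)]); N=np.array([-L[1],L[0]])
print("along",q@L,"ahead",-(q@N),"lever angle if half-gap 20: ",np.arctan2(-q[1],-q[0])+np.arcsin(20/np.hypot(*q)))
E
python3 lev.py
python3 - <<'E'
from h import *
im=avg("side",3); x,y,w,h=290,130,110,82
cv2.imwrite("pics/s6.png",cv2.resize(im[y:y+h,x:x+w],(770,574),interpolation=cv2.INTER_CUBIC)[:,:,::-1])
E
```

```text
t 13.5333 tcp rel pivot [-87.5   6.3] tool rot 8.1 r 87.7 force [-0.5 -1.2  0. ]
along 85.74889789588511 ahead 18.619305525964908 lever angle if half-gap 20:  0.15836278973152243
```

View pics/s6.png

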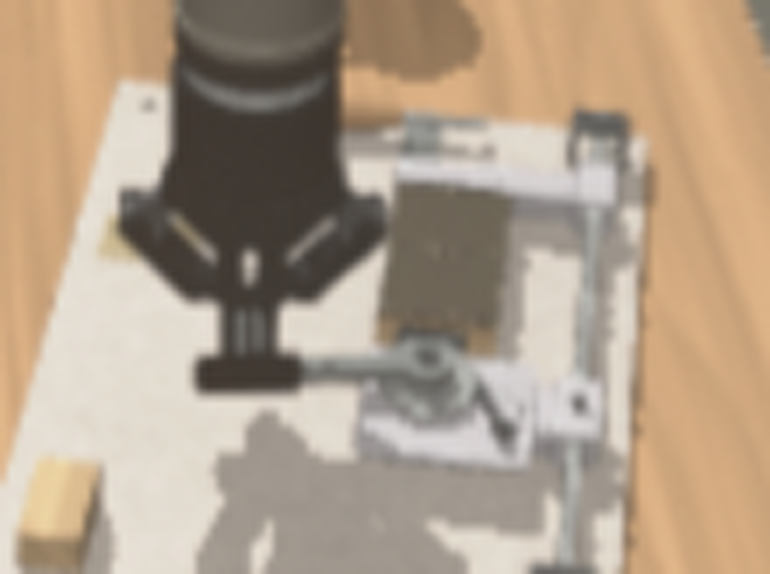

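The closed fingers stand behind the grip at (250,350), with the grip at (248,372) just starting to turn. I'll push on in small steps, reading the force.

Request:
step_arm --moves '[{"dp": [-0.0021, -0.0005, 0], "yaw": -1.43, "hand": 0}, {"dp": [0, 0, 0], "yaw": 0, "hand": 0}]'

```text
t: 13.85
tool_pos: [479.9, 64.0, 33.9]
tcp_rot: [-0.0, 0.734, 0.679, -0.0]
wrist_force: [0.5, -0.1, 0.2]
width: 0.1
grasp_force: 0.0
```

Request:
step_arm --moves '[{"dp": [-0.0021, -0.0005, 0], "yaw": -1.43, "hand": 0}, {"dp": [0, 0, 0], "yaw": 0, "hand": 0}]'

```text
t: 14.02
tool_pos: [479.5, 62.4, 34.0]
tcp_rot: [-0.0, 0.726, 0.688, 0.0]
wrist_force: [0.1, 0.2, -0.5]
width: -0.3
grasp_force: 0.0
```

Request:
step_arm --moves '[{"dp": [-0.0021, -0.0005, 0], "yaw": -1.43, "hand": 0}, {"dp": [0, 0, 0], "yaw": 0, "hand": 0}]'

```text
t: 14.18
tool_pos: [479.0, 60.7, 34.0]
tcp_rot: [-0.0, 0.717, 0.697, 0.0]
wrist_force: [0.8, 0.3, -0.8]
width: 0.3
grasp_force: 0.5
```

Request:
step_arm --moves '[{"dp": [-0.0021, -0.0005, 0], "yaw": -1.43, "hand": 0}, {"dp": [0, 0, 0], "yaw": 0, "hand": 0}]'

```text
t: 14.35
tool_pos: [478.6, 59.0, 34.1]
tcp_rot: [-0.0, 0.708, 0.706, 0.001]
wrist_force: [-0.2, 3.0, -2.0]
width: 0.1
grasp_force: 1.4
```

Request:
step_arm --moves '[{"dp": [-0.0021, -0.0005, 0], "yaw": -1.43, "hand": 0}, {"dp": [0, 0, 0], "yaw": 0, "hand": 0}]'

```text
t: 14.52
tool_pos: [478.0, 56.5, 34.1]
tcp_rot: [0.0, 0.699, 0.715, 0.0]
wrist_force: [0.9, 0.6, -0.9]
width: 0.2
grasp_force: 0.6
```

```bash
python3 lev.py
```

```text
t 14.5167 tcp rel pivot [-87.6  -2.9] tool rot 15.5 r 87.7 force [ 0.9  0.6 -0.9]
along 85.23021955267457 ahead 20.587232667641683 lever angle if half-gap 20:  0.26341912627889175
```

Force rose to 3 N, then dropped: the first click, at an estimated angle of ~0.25 (so my estimate reads ~0.06 high). On to the second.

Request:
step_arm --moves '[{"dp": [-0.0021, -0.0005, 0], "yaw": -1.43, "hand": 0}, {"dp": [-0.0021, -0.0005, 0], "yaw": -1.43, "hand": 0}, {"dp": [-0.0021, -0.0005, 0], "yaw": -1.43, "hand": 0}, {"dp": [-0.0021, -0.0005, 0], "yaw": -1.43, "hand": 0}, {"dp": [-0.0021, -0.0005, 0], "yaw": -1.43, "hand": 0}, {"dp": [0, 0, 0], "yaw": 0, "hand": 0}]'

```text
t: 15.02
tool_pos: [476.0, 44.6, 34.1]
tcp_rot: [0.0, 0.654, 0.757, -0.0]
wrist_force: [-0.4, -0.4, -0.1]
width: -0.1
grasp_force: 0.0
```

Request:
step_arm --moves '[{"dp": [-0.0021, -0.0005, 0], "yaw": -1.43, "hand": 0}, {"dp": [0, 0, 0], "yaw": 0, "hand": 0}]'

```text
t: 15.18
tool_pos: [475.6, 42.2, 33.9]
tcp_rot: [0.0, 0.645, 0.764, -0.001]
wrist_force: [-0.5, -0.1, 0.1]
width: -0.1
grasp_force: 0.0
```

Request:
step_arm --moves '[{"dp": [-0.0021, -0.0005, 0], "yaw": -1.43, "hand": 0}, {"dp": [0, 0, 0], "yaw": 0, "hand": 0}]'

```text
t: 15.35
tool_pos: [475.5, 40.8, 33.9]
tcp_rot: [-0.0, 0.635, 0.772, -0.0]
wrist_force: [-0.1, 0.1, -0.2]
width: -0.4
grasp_force: 0.1
```

Request:
step_arm --moves '[{"dp": [-0.0021, -0.0005, 0], "yaw": -1.43, "hand": 0}, {"dp": [0, 0, 0], "yaw": 0, "hand": 0}]'

```text
t: 15.52
tool_pos: [475.4, 39.4, 33.9]
tcp_rot: [-0.0, 0.625, 0.78, -0.0]
wrist_force: [0.2, 2.7, -0.4]
width: -0.3
grasp_force: 1.0
```

Request:
step_arm --moves '[{"dp": [-0.0021, -0.0005, 0], "yaw": -1.43, "hand": 0}, {"dp": [0, 0, 0], "yaw": 0, "hand": 0}]'

```text
t: 15.68
tool_pos: [475.4, 37.4, 33.9]
tcp_rot: [-0.0, 0.615, 0.788, -0.0]
wrist_force: [-0.6, 2.3, -1.2]
width: 0.0
grasp_force: 0.9
```

Request:
step_arm --moves '[{"dp": [-0.0021, -0.0005, 0], "yaw": -1.43, "hand": 0}, {"dp": [0, 0, 0], "yaw": 0, "hand": 0}]'

```text
t: 15.85
tool_pos: [475.5, 35.4, 33.9]
tcp_rot: [-0.0, 0.606, 0.796, 0.0]
wrist_force: [-0.8, 2.7, 0.0]
width: -0.1
grasp_force: 1.5
```

```bash
python3 lev.py
```

```text
t 15.85 tcp rel pivot [-84.9 -24. ] tool rot 29.6 r 88.2 force [-0.8  2.7  0. ]
along 85.64459102355204 ahead 21.121292855934854 lever angle if half-gap 20:  0.50418187258571
```

Forces alone are ambiguous, so I'll measure the lever angle numerically from the steel shaft on a ring around the pivot in the side view, using the starting picture as zero.

```bash
cat > ring.py <<'E'
from h import *
C=np.array([573.5,80.7])+np.array([[.9694,.2453],[-.2453,.9694]])@[1,-44]
def prof(im,n="side",rs=np.arange(40,58,2.),z=44.):
    th=np.arange(-.5,1.6,.02); a=th[:,None]+np.radians(180-14.2)
    X=C[0]+rs*np.cos(a); Y=C[1]+rs*np.sin(a)
    uv=proj(n,np.c_[X.ravel(),Y.ravel(),np.full(X.size,z)]).astype(np.float32).reshape(*X.shape,2)
    g=cv2.remap(im,uv[...,0],uv[...,1],cv2.INTER_LINEAR).astype(float)
    return th,g.sum(2).mean(1)
if __name__=="__main__":
    for nm,im in(("zero",np.load("ims2.npz")["side"]),("now",avg("side",4))):
        th,g=prof(im); print(nm); print(" ".join(f"{t:.2f}:{int(v)}" for t,v in zip(th[::2],g[::2])))
E
python3 ring.py
```

```text
zero
-0.50:636 -0.46:632 -0.42:625 -0.38:613 -0.34:594 -0.30:568 -0.26:539 -0.22:506 -0.18:474 -0.14:445 -0.10:419 -0.06:395 -0.02:372 0.02:365 0.06:390 0.10:420 0.14:476 0.18:534 0.22:577 0.26:606 0.30:632 0.34:640 0.38:642 0.42:641 0.46:639 0.50:638 0.54:636 0.58:634 0.62:630 0.66:623 0.70:616 0.74:611 0.78:607 0.82:608 0.86:612 0.90:615 0.94:620 0.98:626 1.02:630 1.06:631 1.10:630 1.14:629 1.18:627 1.22:625 1.26:622 1.30:617 1.34:612 1.38:606 1.42:597 1.46:595 1.50:593 1.54:591 1.58:591
now
-0.50:637 -0.46:639 -0.42:637 -0.38:638 -0.34:640 -0.30:639 -0.26:642 -0.22:643 -0.18:645 -0.14:645 -0.10:644 -0.06:643 -0.02:642 0.02:639 0.06:636 0.10:632 0.14:618 0.18:604 0.22:579 0.26:545 0.30:509 0.34:473 0.38:442 0.42:414 0.46:386 0.50:359 0.54:348 0.58:376 0.62:436 0.66:498 0.70:552 0.74:585 0.78:591 0.82:575 0.86:549 0.90:517 0.94:486 0.98:465 1.02:461 1.06:477 1.10:503 1.14:532 1.18:561 1.22:585 1.26:605 1.30:616 1.34:620 1.38:622 1.42:621 1.46:618 1.50:615 1.54:610 1.58:605
```

The lever is at ≈0.52, i.e. two clicks (zero reference at ≈0.0, and the TCP-based estimate of 0.50 agrees). The third click is at 0.69.

Request:
step_arm --moves '[{"dp": [-0.0021, -0.0005, 0], "yaw": -1.43, "hand": 0}, {"dp": [-0.0021, -0.0005, 0], "yaw": -1.43, "hand": 0}, {"dp": [-0.0021, -0.0005, 0], "yaw": -1.43, "hand": 0}, {"dp": [-0.0021, -0.0005, 0], "yaw": -1.43, "hand": 0}, {"dp": [-0.0021, -0.0005, 0], "yaw": -1.43, "hand": 0}, {"dp": [0, 0, 0], "yaw": 0, "hand": 0}]'

```text
t: 16.55
tool_pos: [476.5, 25.3, 33.9]
tcp_rot: [-0.001, 0.554, 0.832, 0.001]
wrist_force: [-0.0, 4.1, 0.2]
width: -0.1
grasp_force: 2.4
```

Request:
step_arm --moves '[{"dp": [-0.0021, -0.0005, 0], "yaw": -1.43, "hand": 0}, {"dp": [0, 0, 0], "yaw": 0, "hand": 0}]'

```text
t: 16.72
tool_pos: [476.8, 23.7, 33.9]
tcp_rot: [-0.001, 0.544, 0.839, 0.001]
wrist_force: [-0.8, 6.9, 1.0]
width: 0.1
grasp_force: 3.0
```

Request:
step_arm --moves '[{"dp": [-0.0021, -0.0005, 0], "yaw": -1.43, "hand": 0}, {"dp": [0, 0, 0], "yaw": 0, "hand": 0}]'

```text
t: 16.88
tool_pos: [477.5, 20.2, 34.0]
tcp_rot: [0.0, 0.534, 0.846, 0.0]
wrist_force: [0.1, 1.7, -1.4]
width: 0.1
grasp_force: 1.0
```

Request:
step_arm --moves '[{"dp": [-0.0021, -0.0005, 0], "yaw": -1.43, "hand": 0}, {"dp": [0, 0, 0], "yaw": 0, "hand": 0}]'

```text
t: 17.05
tool_pos: [478.1, 17.9, 34.0]
tcp_rot: [0.0, 0.523, 0.852, 0.0]
wrist_force: [-0.2, 2.5, -1.3]
width: 0.2
grasp_force: 1.3
```

```bash
python3 lev.py; python3 ring.py | tail -1 | cut -c 200-600
```

```text
t 17.05 tcp rel pivot [-78.1 -40.3] tool rot 41.1 r 87.9 force [-0.2  2.5 -1.3]
along 85.37658389494715 ahead 20.915632449281546 lever angle if half-gap 20:  0.706241301283289
40 0.34:629 0.38:611 0.42:582 0.46:548 0.50:506 0.54:470 0.58:439 0.62:407 0.66:379 0.70:354 0.74:351 0.78:387 0.82:446 0.86:494 0.90:510 0.94:495 0.98:466 1.02:446 1.06:438 1.10:438 1.14:443 1.18:455 1.22:477 1.26:506 1.30:529 1.34:545 1.38:567 1.42:592 1.46:606 1.50:612 1.54:609 1.58:605
```

Third click confirmed: force dropped from 6.9 to 1.7 N and the lever is at ≈0.72. Now the fourth.

Request:
step_arm --moves '[{"dp": [-0.0021, -0.0005, 0], "yaw": -1.43, "hand": 0}, {"dp": [-0.0021, -0.0005, 0], "yaw": -1.43, "hand": 0}, {"dp": [-0.0021, -0.0005, 0], "yaw": -1.43, "hand": 0}, {"dp": [-0.0021, -0.0005, 0], "yaw": -1.43, "hand": 0}, {"dp": [-0.0021, -0.0005, 0], "yaw": -1.43, "hand": 0}, {"dp": [-0.0021, -0.0005, 0], "yaw": -1.43, "hand": 0}, {"dp": [0, 0, 0], "yaw": 0, "hand": 0}]'

```text
t: 17.83
tool_pos: [481.6, 6.1, 34.0]
tcp_rot: [-0.0, 0.458, 0.889, 0.0]
wrist_force: [-0.0, 4.0, -0.3]
width: 0.2
grasp_force: 1.5
```

Request:
step_arm --moves '[{"dp": [-0.0021, -0.0005, 0], "yaw": -1.43, "hand": 0}, {"dp": [0, 0, 0], "yaw": 0, "hand": 0}, {"dp": [0, 0, 0], "yaw": 0, "hand": 0}]'

```text
t: 18.08
tool_pos: [482.5, 4.1, 34.0]
tcp_rot: [-0.0, 0.447, 0.895, 0.0]
wrist_force: [0.1, 4.2, -0.1]
width: 0.3
grasp_force: 1.9
```

Request:
step_arm --moves '[{"dp": [-0.0021, -0.0005, 0], "yaw": -1.43, "hand": 0}, {"dp": [0, 0, 0], "yaw": 0, "hand": 0}, {"dp": [0, 0, 0], "yaw": 0, "hand": 0}]'

```text
t: 18.33
tool_pos: [483.2, 1.0, 34.0]
tcp_rot: [0.0, 0.436, 0.9, -0.0]
wrist_force: [-0.3, 2.2, 0.2]
width: -0.3
grasp_force: 0.6
```

```bash
python3 lev.py; python3 ring.py | tail -1 | cut -c 280-600
```

```text
t 18.3333 tcp rel pivot [-68.9 -55.4] tool rot 52.5 r 88.5 force [-0.3  2.2  0.2]
along 85.95395992864101 ahead 20.98139629316495 lever angle if half-gap 20:  0.9053112271671401
558 0.70:512 0.74:467 0.78:430 0.82:400 0.86:374 0.90:349 0.94:328 0.98:333 1.02:361 1.06:394 1.10:417 1.14:430 1.18:436 1.22:438 1.26:440 1.30:440 1.34:442 1.38:456 1.42:488 1.46:535 1.50:556 1.54:572 1.58:586
```

Request:
step_arm --moves '[{"dp": [-0.0021, -0.0005, 0], "yaw": -1.43, "hand": 0}, {"dp": [0, 0, 0], "yaw": 0, "hand": 0}, {"dp": [0, 0, 0], "yaw": 0, "hand": 0}]'

```text
t: 18.78
tool_pos: [484.0, -1.0, 33.9]
tcp_rot: [-0.0, 0.425, 0.905, -0.0]
wrist_force: [-0.8, 1.5, 1.1]
width: 0.2
grasp_force: 0.6
```

Request:
step_arm --moves '[{"dp": [-0.0021, -0.0005, 0], "yaw": -1.43, "hand": 0}, {"dp": [0, 0, 0], "yaw": 0, "hand": 0}, {"dp": [0, 0, 0], "yaw": 0, "hand": 0}]'

```text
t: 19.03
tool_pos: [484.6, -2.3, 33.9]
tcp_rot: [-0.001, 0.413, 0.911, -0.0]
wrist_force: [-2.7, 1.5, 1.6]
width: 0.3
grasp_force: 1.5
```

```bash
python3 lev.py; python3 ring.py | tail -1 | cut -c 280-600
```

```text
t 19.0333 tcp rel pivot [-66.9 -58.3] tool rot 55.4 r 88.7 force [-2.7  1.5  1.6]
along 85.93533410437755 ahead 21.893868178584995 lever angle if half-gap 20:  0.9442754129609638
597 0.70:556 0.74:507 0.78:460 0.82:422 0.86:397 0.90:372 0.94:340 0.98:319 1.02:326 1.06:357 1.10:393 1.14:420 1.18:433 1.22:438 1.26:439 1.30:439 1.34:437 1.38:444 1.42:464 1.46:505 1.50:542 1.54:569 1.58:586
```

The fourth click showed as a force drop and a forward jump, and the lever is now at ≈0.98. I'll press on just to the seat.

Request:
step_arm --moves '[{"dp": [-0.0021, -0.0005, 0], "yaw": -1.43, "hand": 0}, {"dp": [0, 0, 0], "yaw": 0, "hand": 0}, {"dp": [0, 0, 0], "yaw": 0, "hand": 0}]'

```text
t: 19.48
tool_pos: [485.2, -3.7, 33.8]
tcp_rot: [-0.001, 0.402, 0.916, -0.0]
wrist_force: [-3.7, 2.4, 3.3]
width: -0.4
grasp_force: 2.5
```

Request:
step_arm --moves '[{"dp": [-0.0021, -0.0005, 0], "yaw": -1.43, "hand": 0}, {"dp": [0, 0, 0], "yaw": 0, "hand": 0}, {"dp": [0, 0, 0], "yaw": 0, "hand": 0}]'

```text
t: 19.73
tool_pos: [486.6, -5.8, 33.8]
tcp_rot: [-0.001, 0.39, 0.921, -0.0]
wrist_force: [-2.9, 2.5, 2.0]
width: 0.0
grasp_force: 2.3
```

```bash
python3 lev.py; python3 ring.py | tail -1 | cut -c 280-600
```

```text
t 19.7333 tcp rel pivot [-64.1 -61.2] tool rot 58.3 r 88.6 force [-2.9  2.5  2. ]
along 85.73262966142721 ahead 22.31766506706983 lever angle if half-gap 20:  0.9900841411305709
623 0.70:598 0.74:562 0.78:514 0.82:464 0.86:424 0.90:402 0.94:380 0.98:355 1.02:328 1.06:321 1.10:346 1.14:380 1.18:412 1.22:430 1.26:437 1.30:438 1.34:435 1.38:437 1.42:446 1.46:466 1.50:495 1.54:528 1.58:552
```

```bash
python3 - <<'E'
from h import *
im=avg("side",4)
p=np.array([573.5,80.7]); A=np.array([[.9694,.2453],[-.2453,.9694]])
xs=np.arange(-50,50,.25); ys=np.arange(120,-30,-.25); X,Y=np.meshgrid(xs,ys)
P=np.stack([X.ravel(),Y.ravel()],1)@A.T+p
uv=proj("side",np.c_[P,np.full(len(P),36.)]).astype(np.float32).reshape(*X.shape,2)
r=cv2.remap(im,uv[...,0],uv[...,1],cv2.INTER_CUBIC).astype(float).sum(2)
d=np.gradient(cv2.GaussianBlur(r,(0,0),4),axis=1)
for y0 in range(5,100,8):
    k=(120-y0)*4; print(y0,xs[40:140][np.argmin(d[k-8:k+8].mean(0)[40:140])],end=" | ")
print(); print("joint col",[int(r[(120-y)*4,160:240].mean()) for y in range(70,30,-2)])
E
python3 lev.py
```

```text
5 -28.25 | 13 -25.5 | 21 -36.0 | 29 -33.0 | 37 -18.25 | 45 -29.25 | 53 -29.5 | 61 -29.5 | 69 -29.0 | 77 -29.25 | 85 -29.75 | 93 -30.25 | 
joint col [294, 295, 295, 295, 297, 298, 301, 304, 306, 306, 304, 301, 298, 295, 295, 295, 295, 295, 295, 295]
t 20.1333 tcp rel pivot [-63.7 -61.4] tool rot 58.3 r 88.5 force [-3.3  3.4  1.9]
along 85.76453543738754 ahead 21.881834801796654 lever angle if half-gap 20:  0.9952601889783741
```

The left edge is hidden by the gripper at y 5–37, so I'll compare the right side with the picture taken before clicking.

```bash
python3 - <<'E'
from h import *
new=avg("side",4); old=np.load("ims2.npz")["side"]
p=np.array([573.5,80.7]); A=np.array([[.9694,.2453],[-.2453,.9694]])
s=np.arange(24,40,1.)
for y0 in (8,18,28,38,48,58,68,78,88):
    Q=np.stack(np.meshgrid(s,np.arange(y0-3,y0+4,1.)),-1); P=Q.reshape(-1,2)@A.T+p
    uv=proj("side",np.c_[P,np.full(len(P),36.)]).astype(np.float32).reshape(*Q.shape)
    print(y0,*[cv2.remap(i,uv[...,0],uv[...,1],cv2.INTER_LINEAR).astype(float).sum(2).mean(0).astype(int).tolist() for i in (old,new)],sep="\n ")
E
```

```text
8
 [297, 303, 308, 315, 331, 349, 368, 387, 406, 425, 443, 447, 450, 453, 463, 477]
 [291, 296, 301, 306, 322, 341, 361, 381, 401, 421, 441, 445, 448, 451, 461, 475]
18
 [307, 310, 314, 325, 341, 356, 373, 393, 413, 434, 442, 445, 448, 456, 472, 488]
 [300, 304, 308, 319, 336, 351, 369, 389, 410, 431, 439, 444, 447, 455, 471, 486]
28
 [310, 314, 322, 337, 354, 370, 387, 404, 422, 434, 440, 445, 452, 466, 481, 497]
 [303, 307, 316, 332, 349, 366, 384, 401, 419, 432, 437, 443, 449, 464, 480, 495]
38
 [303, 305, 311, 318, 326, 340, 359, 379, 397, 414, 429, 445, 461, 476, 490, 510]
 [295, 297, 304, 311, 318, 334, 354, 374, 392, 409, 427, 443, 459, 474, 490, 510]
48
 [305, 310, 315, 320, 331, 349, 368, 387, 401, 417, 431, 441, 448, 454, 462, 482]
 [296, 301, 307, 313, 323, 343, 361, 381, 396, 412, 426, 438, 444, 452, 460, 480]
58
 [314, 316, 318, 322, 336, 350, 364, 380, 399, 417, 434, 445, 454, 464, 482, 504]
 [303, 307, 310, 315, 329, 343, 358, 375, 395, 415, 432, 443, 453, 463, 480, 503]
68
 [307, 310, 314, 327, 342, 356, 373, 392, 410, 430, 436, 439, 443, 447, 450, 454]
 [300, 304, 307, 321, 336, 351, 369, 388, 407, 426, 433, 436, 441, 443, 447, 451]
78
 [306, 309, 317, 330, 342, 356, 374, 393, 412, 423, 426, 429, 432, 432, 433, 434]
 [299, 302, 311, 324, 338, 351, 370, 390, 409, 420, 423, 426, 429, 430, 431, 432]
88
 [300, 302, 307, 312, 318, 329, 342, 355, 367, 375, 383, 391, 394, 396, 397, 398]
 [295, 297, 301, 306, 311, 323, 337, 350, 363, 371, 379, 387, 390, 392, 392, 394]
```

The blocks have not moved, the lever is held at ≈1.03 and the fingers press with about 4 N. I'm handing it in.

```bash
python3 -c "
from rig import ctrl
print(ctrl.sign_off())"
```

```text
the job is handed in; nothing more can be done
None
```

The job is handed in at about 20 s: the loose half sits flush and in line with its mate, and the lever is four clicks on at about 1.03 rad, with the closed fingers still pressing on it at about 4 N; the verdict was not shown.

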